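Load a bracket into a sprung drilling jig

TASK

Load the aluminium bracket into the blue drilling jig: with the bracket, push the sprung yellow bed down until it lies level, then, keeping it down, slide the bracket in under the steel jaw's two-pronged lip, in line with the jig, until it is fully home against the jaw and has pushed the red pin in. Let go so that the lip alone holds the bracket and the bed down. Never load the jig with more than 25 N, and leave the other things on the bench where they are.

Things in the scene. Friction and masses are not known exactly. Their poses are not given: they have to be found in the camera images.
- jig: Blue drilling jig fixed to the bench; base plate 256 x 110 x 12 mm. Origin: centre of the base's underside; x = loading direction, from the hinge to the jaw, y across, z up. It carries the yellow bed, hinged across at x = -110 mm, and the steel jaw at the bed's free end. Hinge cheeks, below the level bed's top, 24 to 34 mm off the middle.
- bed_edge (a point): Middle of the top edge of the yellow bed's free end. The bed is 36 mm wide, 6 mm thick, 148 mm from the hinge (jig x = -110, z = 38 mm) to this end. Level, it lies on a hard stop with its top at jig z = 45 mm and this point at x = 38 mm.
- bed (a joint): Tilt of the yellow bed: 0 = level, on its stop; 0.25 rad = fully up, free end raised, where its spring holds it. The spring gives 0.4 N m about the hinge when up and 0.7 N m at level: the hand pressing through the bracket feels about 2 N at first touch and 4 to 11 N at level, depending on how far from the hinge.
- pin (a joint): Red spring pin, 7 mm across, in the jaw's wall at jig z = 50 mm, y = 0: 0 = stands 6 mm out of the wall, 0.006 m = pushed in flush, so the bracket is against the wall. It takes 0.4 to 1 N.
- jaw_mount (a point): Point at jig x = 60, y = 0, z = 12 mm. The jaw (80 mm wide, top at jig z = 68) is clamped with its wall, facing the bed, within 14 mm either way of this x: not measured, to be felt. Its lip is two prongs reaching 40 mm from the wall over the bracket's flange, 22 to 36 mm off the middle either side of the bed; undersides at jig z = 56.8, 11.8 mm above the level bed, tops at z = 66.
- bracket: Aluminium bracket, 0.17 to 0.26 kg, loose, an upside-down T: flat flange 110 (x) x 66 (y) x 10 mm and an upright web on its middle, 44 mm long (x), 12 mm thick (y), its top 70 mm above the underside. Origin: centre of the flange's underside; z up. Same both ways round; its x goes along the jig's x. Grip the web's upper half: home, the prongs come within 15 mm of the middle.
- screw_jar: Bystander: small closed jar, yellow cap, 42 mm across, 60 mm tall. Origin under its middle.
- spanner: Bystander: steel spanner 170 mm long lying flat.
- socket: Bystander: steel socket, 34 mm across, 36 mm tall. Origin under its middle.
- oil: Bystander: blue bottle, 60 mm across, 150 mm tall. Origin under its middle.
- red_cup: Bystander: red plastic cup, 76 mm across, 85 mm tall. Origin under its middle.
- screwdriver: Bystander: screwdriver 190 mm long with a yellow handle, lying flat.
- hex_set: Bystander: green hex-key holder, 30 x 75 x 22 mm. Origin under its middle.
There are look-alikes about, which are no part of the job. There is more than one size of the bracket; the job needs the smallest.

How it is judged (in metres and radians):
On the way, in this order (a step that is already met when the one before it is completed fails the run):
1. the bed is pushed level by the bracket, before it is slid home (value of joint bed below 0.03 rad and horizontal distance between bracket and bed_edge below 0.15 m and contact force between bracket and jig above 3 N and value of joint pin below 0.003 m), for 0.15 s.
2. the bracket is home: the pin is pushed in while the bed is level (value of joint bed below 0.03 rad and value of joint pin above 0.0045 m), for 0.1 s.
At the end, for the whole second after the job is handed in: The bed is held level (within 0.03 rad) by the bracket under the jaw's two-pronged lip, the red pin is in by at least 4 of its 6 mm, the bracket is at rest, upright within 0.06 rad, within 12 mm of the jig's middle line and 0.12 rad of its direction (either way round) (value of joint bed below 0.03 rad and value of joint pin above 0.004 m and y of bracket in the frame of jig between -0.012 and 0.012 m and angle between the x axis of bracket and the x axis of jig, either way round below 0.12 rad and angle between bracket's own z axis and vertical below 0.06 rad and linear speed of bracket below 0.01 m/s and velocity of joint bed below 0.05 rad/s); the robot touches nothing.
It fails at once if the jig is loaded with more than 25 N, by the bracket or by the robot (contact force between any of bracket, the fingers, the arm and jig above 25 N).
It fails at once if a bystander is shifted by more than 20 mm (distance of any of screw_jar, spanner, socket, oil, red_cup, screwdriver, hex_set from where it was at the start of the episode above 0.02 m).
It also fails if it takes over 72 s, if anything falls off the work surface, if the arm or the gripper's body presses on something with over 40 N, if the wrist force passes 120 N, or if a joint passes its speed limit or range.

ROBOT

A 6-joint arm with a two-finger parallel gripper is mounted at the origin on the work surface. World frame = base frame: x ahead of the robot, y to its left, z up, the work surface at z = 0. Lengths are in m, angles in degrees, forces in N, time in s.
With the tool pointing down it reaches from about 0.375 to 0.9 m from the base axis. Payload 3.1 kg.
Tool frame: the origin (TCP) lies between the finger pads; the fingertips stand 22 mm ahead of it and the grasp point (between the pads) lies 3 mm ahead of it (bot.tip_extent is the distance from the TCP to the fingertips, in m); y points along the fingers, z is the direction in which the jaws open and shut, and the axes are right-handed (so a half turn about y gives the same grasp; the last joint's range is limited). The gripper opens to 87 mm and grips with 3 to 60 N. Pads are 19 mm wide; open, the fingers measure 117 mm over their backs; the gripper's body (75 mm by 190 mm) begins 51 mm behind the grasp point.
Start: joints at [-77.951, 30.224, 82.088, -0, 67.689, -10.227], TCP at [0.237, -0.578, 0.245] pointing down, gripper open.
Joint ranges: [-176.69, 176.69], [-43.24, 126.21], [12.49, 139.97], [-82, 262], [0, 151.66], [-163.58, 163.58]. Speed limits (degrees/s): [159.86, 159.86, 180, 180, 180, 180].

INTERFACE

Orientations are given as a 3x3 rotation matrix whose columns are the frame's x, y, z axes.
In Python, from rig import bot, eyes, models gives the robot as it stands. The module is installed in compiled form; this text tells all that it offers.
- The arm moves only by the tool arm_command, never from a script. Its arguments are lists of equal length, an entry for each row: "translation": the shift along the tool's x, y, z each as a share of 0.08 m, from -1 to 1, a list of three; "rotation": the turn, a rotation vector about the tool's x, y, z each as a share of 60 degrees, from -1 to 1, a list of three; "grip": the closure, from -1 (fully open) to 1 (shut), so that 0 is half open. In form: {"translation": [[x, y, z], ...], "rotation": [[rx, ry, rz], ...], "grip": [grip, ...]}. A call has 1 to 5 rows; each row is the pose to reach, as a shift and turn from the pose commanded when the call began, along the tool's axes at that moment; what a row does not reach only later rows make up. A row lasts 1/10 s, in which the tool goes at most 50 mm and 8.59 degrees, less where a joint would pass 70% of its speed; a pose out of reach is approached as far as the arm can. A call with a number of a shift or a turn outside -1 to 1 is refused whole. A call with a gripper value outside its range is refused whole. The fingers move at their own pace and stop on an object; the grip force is fixed at half the most. Time passes only in rows, so rows that repeat a pose let the fingers close. It gives the time, the measured TCP pose, the force and the opening at its end, in the units of the state.
- bot.read_state(): the state, without advancing time (a new reading comes with each control period).
- eyes.capture(name): name is "side" or "top" or "wrist"; returns a dict with "image" (400x640x3 uint8, blue, green, red), "mtx" (3x3 intrinsics, pixels), "dist_coeffs" ([k1, k2, p1, p2, k3] as OpenCV has them; the pictures are not rectified), "rvec" (rotation vector, rad) and "tvec" (3), from world to camera coordinates, as OpenCV has them; the wrist camera has in their place "hand_eye" (4x4, takes a point from camera to tool coordinates, whose origin is the TCP and whose axes are the tool frame's). Camera axes: x right, y down, z forward; pixel columns grow to the right and rows downward; lengths in m; the calibration is good to about 2 mm. A picture is of the moment at which its call begins: read the wrist's pose just before it. There is no depth.
- bot.hand_in(): hands the job in, once; it reports no verdict.
Trained networks look in the newest picture that a camera, given by its name, has taken for a name from the list of things; names that differ only in an ending like _2 or _b are one class to them, and where a whole thing is asked for, a point or a joint stands for the part that bears it (a point fixed in the world has none). Each returns a list of dicts, best first, with "conf" (0 to 1); they miss things now and then, are a little off and sometimes report something else, mostly with a low value. They report only what shows in the picture. A call takes as long as a camera call. They do not tell look-alikes from the thing itself.
- models.recognise(camera, thing): "extent" ([left, top, right, bottom] as shares, 0 to 1, of the picture: columns of its width, rows of its height, round what is visible of it).
- models.spot_point(camera, thing): "point" ([column, row] as shares, 0 to 1, of the picture: columns of its width, rows of its height: a listed point, or the origin of a listed thing).
The state is a dict: "time_s": time; "joint_positions": joint angles; "qvel": joint speeds; "tau": joint torques, N m; "position": TCP position; "tcp_rot": TCP orientation; "force": force on the tool from outside, world axes, zero at the start; "moment": the same for the moment, N m; "opening": opening from 0.0 (shut) to 1.0 (fully open).
Only numpy, scipy, OpenCV 4.12 (cv2) and the standard library are available. Lean on these libraries where they do the work, as an engineer would, in place of code of your own. Each camera call takes 0.05 s, during which the arm holds its last target. There are 200 camera calls.

## Working session

There is one attempt and no reset: what is moved stays moved. The work goes in short steps, Python scripts to look and compute and a tool call to move; the robot and the scene stay as the last step left them, time stands still between calls to the robot, and variables do not carry over. Pictures are saved under pics/ and viewed, about 8 in all and at most 12, crops included, and the job is handed in when it is done.

Besides the shell and the picture viewer there is one more tool, called after "Call:" by a JSON object that holds its "method" and its "body". arm_command: Moves the arm, as the interface text tells. Shift numbers are shares of 0.08 m and turn numbers shares of 60 degrees, none past 1 either way. Its arguments: {"type":"object","properties":{"translation":{"type":"array"},"rotation":{"type":"array"},"grip":{"type":"array"}},"required":["translation","rotation","grip"]}

```bash
mkdir -p pics; cat > h.py <<'E'
import numpy as np, cv2
from rig import bot, eyes, models
def cap(n,f=None):
    c=eyes.capture(n)
    if f: cv2.imwrite('pics/'+f,c['image'])
    return c
def ray(c,px,st=None):
    u=cv2.undistortPoints(np.array([[px]],float),c['mtx'],c['dist_coeffs']).ravel()
    d=np.array([u[0],u[1],1.])
    if 'rvec' in c:
        R=cv2.Rodrigues(np.array(c['rvec'],float))[0]; t=np.array(c['tvec'],float).ravel()
        return -R.T@t, R.T@d
    H=np.array(c['hand_eye']); Rt=np.array(st['tcp_rot']); p=np.array(st['position'])
    return p+Rt@H[:3,3], Rt@H[:3,:3]@d
def onz(c,px,z,st=None):
    o,d=ray(c,px,st); return o+d*(z-o[2])/d[2]
def proj(c,P):
    return cv2.projectPoints(np.array(P,float).reshape(-1,3),np.array(c['rvec'],float),np.array(c['tvec'],float),c['mtx'],np.array(c['dist_coeffs'],float))[0].reshape(-1,2)
E
python3 - <<'E'
from h import *
s=bot.read_state(); print(s['time_s'],s['position'],np.round(s['tcp_rot'],3).tolist(),s['opening'],bot.tip_extent)
for n in ('top','side'):
    c=cap(n,n+'0.png'); print(n,np.round(ray(c,(320,200))[0],3))
    for t in ('bracket','jig','bed_edge','jaw_mount'):
        for r in models.spot_point(n,t)[:4]:
            px=np.array(r['point'])*[640,400]; print(t,round(r['conf'],2),px.round(),onz(c,px,{'bracket':0,'jig':0,'bed_edge':.08,'jaw_mount':.012}[t]).round(3))
        if t in('bracket',):
            for r in models.recognise(n,t)[:4]: print('  ext',round(r['conf'],2),(np.array(r['extent'])*[640,400,640,400]).round())
E
```

```text
0.0 [ 0.23680832 -0.57764758  0.24354701] [[-0.925, -0.0, 0.379], [-0.379, 0.002, -0.925], [-0.0, -1.0, -0.002]] 0.9978312032657387 0.022
top [0.211 0.01  1.507]
bracket 0.88 [223. 135.] [0.703 0.317 0.   ]
bracket 0.78 [223. 289.] [0.186 0.284 0.   ]
bracket 0.56 [268. 168.] [0.594 0.156 0.   ]
  ext 0.88 [203. 266. 236. 315.]
  ext 0.58 [258. 153. 277. 184.]
  ext 0.57 [199. 114. 252. 153.]
jig 0.97 [374. 180.] [ 0.561 -0.203  0.   ]
jig 0.65 [187. 215.] [0.422 0.418 0.   ]
jig 0.35 [265. 169.] [0.587 0.167 0.   ]
bed_edge 0.75 [378. 169.] [ 0.58  -0.207  0.08 ]
jaw_mount 0.66 [374. 163.] [ 0.618 -0.203  0.012]
side [ 0.211 -1.103  1.127]
bracket 0.88 [356. 143.] [0.713 0.31  0.   ]
bracket 0.57 [338. 178.] [0.591 0.13  0.   ]
bracket 0.31 [374. 204.] [ 0.67  -0.027  0.   ]
  ext 0.95 [345. 121. 367. 155.]
  ext 0.84 [323. 157. 355. 182.]
jig 0.74 [362. 251.] [ 0.569 -0.211  0.   ]
bed_edge 0.85 [368. 229.] [ 0.585 -0.199  0.08 ]
jaw_mount 0.71 [380. 242.] [ 0.629 -0.199  0.012]
```

```bash
python3 -c "
import cv2,numpy as np
cv2.imwrite('pics/a.png',np.vstack([cv2.resize(cv2.imread('pics/'+n+'0.png'),(480,300)) for n in ('top','side')]))"
```

```text
(no output)
```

View pics/top0.png

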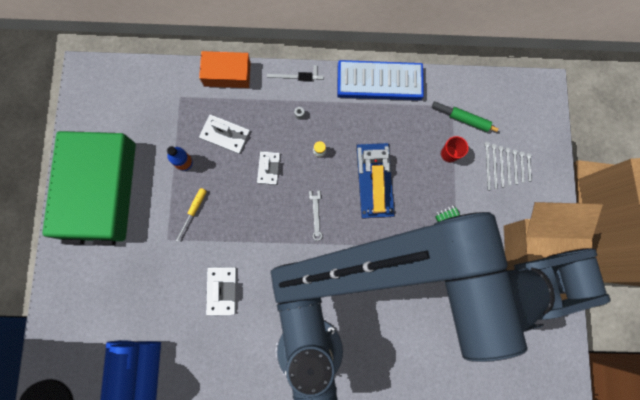

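View pics/side0.png

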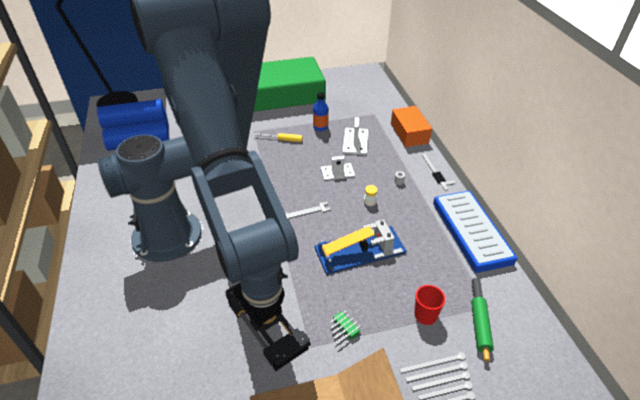

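Smallest bracket: candidates in the top view are the large ones at (223,135) and (221,291), and the small one at (268,168). I choose the small one. I'll view the jig with the wrist camera on the way over.

Call:
{"method": "arm_command", "body": {"translation": [[-1,0,-0.66],[-1,0,-0.66],[-1,0,-0.66]], "rotation": [[0,0.372,0],[0,0.372,0],[0,0.372,0]], "grip": [-1,-1,-1]}}

```text
time_s: 0.9
position: [0.2932, -0.4935, 0.2442]
tcp_rot: [[-1.0, 0.0, -0.001], [0.001, 0.006, -1.0], [-0.0, -1.0, -0.006]]
force: [-0.1, -0.8, -0.2]
opening: 0.999
```

Call:
{"method": "arm_command", "body": {"translation": [[-0.6,-0.4,-1],[-0.6,-0.4,-1],[-0.6,-0.4,-1]], "rotation": [[0,0,0],[0,0,0],[0,0,0]], "grip": [-1,-1,-1]}}

```text
time_s: 1.2
position: [0.3414, -0.415, 0.2785]
tcp_rot: [[-1.0, 0.002, 0.004], [-0.004, 0.0, -1.0], [-0.002, -1.0, -0.0]]
force: [0.4, -0.2, -0.2]
opening: 1.0
```

Call:
{"method": "arm_command", "body": {"translation": [[-0.6,-0.4,-1],[-0.6,-0.4,-1],[-0.6,-0.4,-1]], "rotation": [[0,0,0],[0,0,0],[0,0,0]], "grip": [-1,-1,-1]}}

```text
time_s: 1.5
position: [0.3893, -0.336, 0.3105]
tcp_rot: [[-1.0, 0.003, 0.004], [-0.004, -0.001, -1.0], [-0.003, -1.0, 0.001]]
force: [0.4, -0.1, 0.4]
opening: 1.002
```

Call:
{"method": "arm_command", "body": {"translation": [[-0.6,0,-1],[-0.6,0,-1],[-0.6,0,-1]], "rotation": [[0,0,0],[0,0,0],[0,0,0]], "grip": [-1,-1,-1]}}

```text
time_s: 1.8
position: [0.4363, -0.2561, 0.3083]
tcp_rot: [[-1.0, 0.0, 0.004], [-0.004, 0.002, -1.0], [-0.0, -1.0, -0.002]]
force: [-0.7, 0.0, -0.1]
opening: 1.003
```

```bash
python3 - <<'E'
from h import *
s=bot.read_state(); print(s['time_s'],s['position'],np.round(s['tcp_rot'],3).tolist(),s['joint_positions'])
c=cap('wrist','w1.png'); print(np.round(c['hand_eye'],3).tolist())
print(c['mtx'])
for P in ([.56,-.2,.04],[.6,.145,.01]):
    H=np.array(c['hand_eye']);T=np.eye(4);T[:3,:3]=s['tcp_rot'];T[:3,3]=s['position']
    q=np.linalg.inv(T@H)@np.r_[P,1]; print(q, c['mtx']@(q[:3]/q[2]))
E
```

```text
1.8 [ 0.43629721 -0.25609333  0.30829116] [[-1.0, 0.0, 0.004], [-0.004, 0.002, -1.0], [-0.0, -1.0, -0.002]] [-4.31331062e+01  1.66249328e+01  9.41942155e+01  8.77411431e-02
  6.92447428e+01  4.66006752e+01]
[[-0.001, 0.963, 0.268, -0.074], [0.001, -0.268, 0.963, -0.14], [1.0, 0.002, -0.001, 0.001], [0.0, 0.0, 0.0, 1.0]]
[[329.6535277    0.         318.58142245]
 [  0.         329.6535277  200.58471618]
 [  0.           0.           1.        ]]
[-0.05523623 -0.15765188  0.38045296  1.        ] [270.72052746  63.98307583   1.        ]
[-0.39991912 -0.20629652  0.39922555  1.        ] [-11.64480481  30.23897032   1.        ]
```

Call:
{"method": "arm_command", "body": {"translation": [[-1,-0.4,-0.6],[-1,-0.4,-0.6],[-1,-0.4,-0.6]], "rotation": [[0,0,0],[0,0,0],[0,0,0]], "grip": [-1,-1,-1]}}

```text
time_s: 2.15
position: [0.5197, -0.2119, 0.3426]
tcp_rot: [[-1.0, 0.007, 0.002], [-0.002, -0.003, -1.0], [-0.007, -1.0, 0.003]]
force: [-1.1, -0.7, -0.2]
opening: 0.997
```

Call:
{"method": "arm_command", "body": {"translation": [[-0.6,0,0],[-0.6,0,0],[-0.6,0,0],[-0.6,0,0]], "rotation": [[0,0,0],[0,0,0],[0,0,0],[0,0,0]], "grip": [-1,-1,-1,-1]}}

```text
time_s: 2.55
position: [0.5618, -0.2126, 0.34]
tcp_rot: [[-1.0, -0.002, -0.002], [0.002, 0.0, -1.0], [0.002, -1.0, -0.0]]
force: [-0.1, 0.4, -0.3]
opening: 1.002
```

```bash
python3 - <<'E'
from h import *
import pickle
s=bot.read_state(); print(s['time_s'],s['position'])
c=cap('wrist','w2.png'); pickle.dump((c,s),open('w2.pkl','wb'))
for t,z in (('jig',0),('bed_edge',.08),('jaw_mount',.012)):
    for r in models.spot_point('wrist',t)[:2]:
        px=np.array(r['point'])*[640,400]; print(t,round(r['conf'],2),px.round(),onz(c,px,z,s).round(4))
cv2.imwrite('pics/w2b.png',cv2.resize(c['image'],(800,500)))
E
```

```text
2.55 [ 0.56184449 -0.2126212   0.34000693]
jig 0.61 [313. 159.] [ 0.5641 -0.2042  0.    ]
jig 0.17 [ 67. 140.] [0.5948 0.16   0.    ]
bed_edge 0.91 [314. 145.] [ 0.5931 -0.2071  0.08  ]
jaw_mount 0.9 [309. 118.] [ 0.6233 -0.1991  0.012 ]
```

View pics/w2b.png

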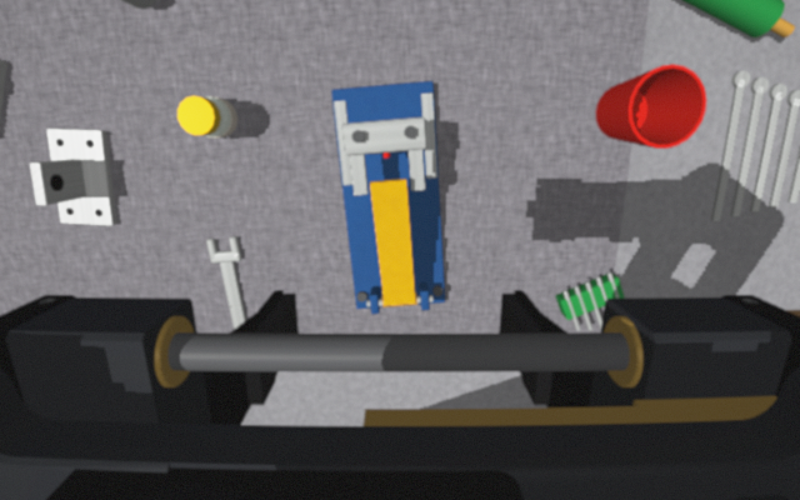

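The wrist picture shows the jig (base corners about (333,91), (433,82), (446,300) and (357,307), red pin at (386,155)). The small bracket is at (80,175). I'll crop the jig enlarged to get precise corners.

```bash
python3 - <<'E'
from h import *
im=cv2.imread('pics/w2.png')[55:255,255:370]
cv2.imwrite('pics/w2c.png',cv2.resize(im,None,fx=3,fy=3,interpolation=cv2.INTER_CUBIC))
E
```

```text
(no output)
```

View pics/w2c.png

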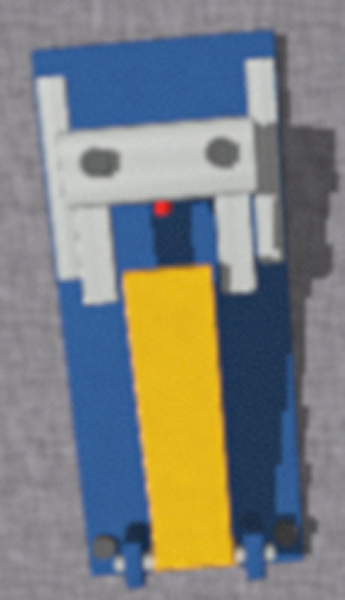

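```bash
python3 - <<'E'
from h import *
import pickle
from scipy.optimize import least_squares
c,s=pickle.load(open('w2.pkl','rb'))
H=np.array(c['hand_eye']);T=np.eye(4);T[:3,:3]=s['tcp_rot'];T[:3,3]=s['position'];W=np.linalg.inv(T@H)
def pr(P): return cv2.projectPoints(P,cv2.Rodrigues(W[:3,:3])[0],W[:3,3],c['mtx'],np.array(c['dist_coeffs'],float))[0].reshape(-1,2)
obs=np.array([[33,50],[273,32],[303,555],[92,575],[123,270],[212,264],[82,302],[117,302],[222,291],[257,291],[162,209]],float)
px=obs/3-.33+[255,55]
def mdl(p):
    w=p[3]
    L=np.array([[.128,.055,.012],[.128,-.055,.012],[-.128,-.055,.012],[-.128,.055,.012],[.0317,.018,.0814],[.0317,-.018,.0814]]+[[w-.04,y,.066] for y in(.036,.022,-.022,-.036)]+[[w-.006,0,.050]])
    cs,sn=np.cos(p[2]),np.sin(p[2]); R=np.array([[cs,-sn,0],[sn,cs,0],[0,0,1]])
    return L@R.T+[p[0],p[1],0]
f=lambda p:((pr(mdl(p))-px)/1.).ravel()
r=least_squares(f,[.564,-.204,.08,.06],loss='soft_l1'); print(r.x,np.degrees(r.x[2])); print(f(r.x).reshape(-1,2).round(1).tolist())
# same in top & side cameras: check projections vs network
for n in('top','side'):
    k=eyes.capture(n); P=mdl(r.x); print(n,proj(k,P[:6]).round(0).tolist())
for n in ('wrist','top','side'):
  for r2 in models.spot_point(n,'bracket')[:3]:
    q=np.array(r2['point'])*[640,400]; k=c if n=='wrist' else eyes.capture(n); print(n,round(r2['conf'],2),q.round(),onz(k,q,0,s).round(4))
E
```

```text
[ 0.56321453 -0.20522936  0.07990483  0.0586862 ] 4.578209732301285
[[-1.4, -1.2], [0.7, -2.4], [0.6, 1.8], [-0.6, 0.5], [-0.5, 0.7], [-0.3, 0.2], [0.8, 0.3], [0.2, -0.7], [0.1, 0.2], [-0.4, -0.7], [0.6, 0.8]]
top [[356.0, 143.0], [388.0, 142.0], [394.0, 215.0], [361.0, 217.0], [371.0, 165.0], [382.0, 164.0]]
side [[391.0, 225.0], [407.0, 250.0], [326.0, 272.0], [314.0, 245.0], [369.0, 225.0], [374.0, 234.0]]
wrist 0.66 [ 68. 140.] [0.5959 0.1581 0.    ]
top 0.98 [221. 290.] [0.181  0.2894 0.    ]
top 0.75 [225. 134.] [0.7059 0.3106 0.    ]
top 0.67 [269. 169.] [0.5888 0.1532 0.    ]
side 0.77 [355. 144.] [0.7053 0.3034 0.    ]
side 0.63 [217. 171.] [0.1823 0.2728 0.    ]
side 0.57 [336. 174.] [0.5889 0.1499 0.    ]
```

Jig fit is consistent with all three cameras (yaw 4.6°, wall ≈ x 59 mm). Now over to the bracket.

Call:
{"method": "arm_command", "body": {"translation": [[0,0,-1],[0,0,-1]], "rotation": [[0,0,0],[0,0,0]], "grip": [-1,-1]}}

```text
time_s: 3.5
position: [0.5629, -0.1297, 0.3403]
tcp_rot: [[-1.0, -0.001, -0.002], [0.002, 0.002, -1.0], [0.001, -1.0, -0.002]]
force: [0.3, -0.5, -0.7]
opening: 1.005
```

Call:
{"method": "arm_command", "body": {"translation": [[0,0,-1],[0,0,-1]], "rotation": [[0,0,0],[0,0,0]], "grip": [-1,-1]}}

```text
time_s: 3.7
position: [0.5628, -0.0485, 0.3406]
tcp_rot: [[-1.0, -0.0, 0.001], [-0.001, 0.001, -1.0], [0.0, -1.0, -0.001]]
force: [-0.1, 0.7, 0.1]
opening: 0.999
```

Call:
{"method": "arm_command", "body": {"translation": [[0,0,-1],[0,0,-1]], "rotation": [[0,0,0],[0,0,0]], "grip": [-1,-1]}}

```text
time_s: 3.9
position: [0.5629, 0.0316, 0.3407]
tcp_rot: [[-1.0, -0.0, 0.001], [-0.001, 0.001, -1.0], [0.0, -1.0, -0.001]]
force: [-0.6, 0.1, -0.8]
opening: 0.999
```

Call:
{"method": "arm_command", "body": {"translation": [[0,0.6,-1],[0,0.6,-1]], "rotation": [[0,0,0],[0,0,0]], "grip": [-1,-1]}}

```text
time_s: 4.1
position: [0.5636, 0.1106, 0.2926]
tcp_rot: [[-1.0, 0.002, -0.0], [0.0, 0.0, -1.0], [-0.002, -1.0, -0.0]]
force: [0.0, -0.2, -0.7]
opening: 1.0
```

Call:
{"method": "arm_command", "body": {"translation": [[0.1,0.6,-0.56],[0.1,0.6,-0.56],[0.1,0.6,-0.56]], "rotation": [[0,0,0],[0,0,0],[0,0,0]], "grip": [-1,-1,-1]}}

```text
time_s: 4.4
position: [0.5537, 0.1547, 0.2425]
tcp_rot: [[-1.0, -0.005, 0.002], [-0.002, -0.001, -1.0], [0.005, -1.0, 0.001]]
force: [-0.6, 0.3, 0.2]
opening: 0.999
```

```bash
python3 - <<'E'
from h import *
import pickle
s=bot.read_state(); print(s['time_s'],s['position'])
c=cap('wrist','w3.png'); pickle.dump((c,s),open('w3.pkl','wb'))
for r in models.spot_point('wrist','bracket')[:3]:
        px=np.array(r['point'])*[640,400]; print(round(r['conf'],2),px.round(),onz(c,px,0,s).round(4))
r=models.recognise('wrist','bracket')[:2]; print(r)
x=(np.array(r[0]['extent'])*[640,400,640,400]).astype(int); x0=max(x[0]-10,0);y0=max(x[1]-10,0);print(x0,y0)
cv2.imwrite('pics/w3c.png',cv2.resize(c['image'][y0:x[3]+10,x0:x[2]+10],None,fx=4,fy=4,interpolation=cv2.INTER_CUBIC))
E
```

```text
4.4 [0.55370727 0.15467689 0.24253139]
0.87 [316. 139.] [0.5936 0.1576 0.    ]
0.69 [171.  35.] [0.7047 0.3134 0.    ]
[{'extent': [0.4475, 0.2173, 0.5416, 0.473], 'conf': 0.93}, {'extent': [0.1317, 0.0035, 0.38, 0.2368], 'conf': 0.8}]
276 76
```

View pics/w3c.png

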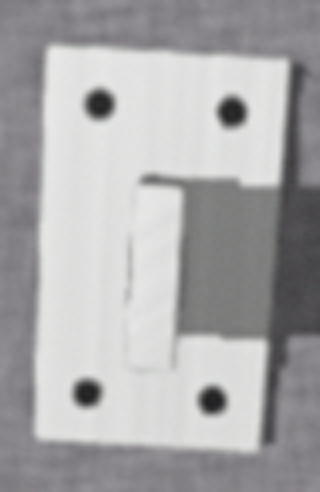

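The crop shows the bracket upright. Flange corners are at about (47,46), (289,58), (260,450) and (35,438), and the web top at about (128–182, 183–370). Next I measure its size and pose.

```bash
python3 - <<'E'
from h import *
import pickle
c,s=pickle.load(open('w3.pkl','rb'))
f=lambda u,z:np.array([onz(c,np.array(a)/4-.375+[276,76],z,s) for a in u])
F=f([(47,46),(289,58),(260,450),(35,438)],.01); w=f([(140,183),(182,187),(173,370),(128,366)],.07)
for A in(F,w):
    print(A.round(4).tolist(),A.mean(0).round(4),'len',np.linalg.norm(A[0]-A[3]),np.linalg.norm(A[1]-A[2]),'wid',np.linalg.norm(A[0]-A[1]),np.linalg.norm(A[2]-A[3]))
    d=A[0]+A[1]-A[2]-A[3]; print('yaw',np.degrees(np.arctan2(d[1],d[0])))
E
```

```text
[[0.6496, 0.1881, 0.01], [0.6467, 0.1229, 0.01], [0.538, 0.1285, 0.01], [0.5413, 0.1938, 0.01]] [0.5939 0.1583 0.01  ] len 0.10842856123459484 0.1088863187144759 wid 0.06523123289155607 0.06538592014039069
yaw -2.978890349243771
[[0.6159, 0.1617, 0.07], [0.6151, 0.152, 0.07], [0.5722, 0.1539, 0.07], [0.5731, 0.1647, 0.07]] [0.5941 0.1581 0.07  ] len 0.04292876752916644 0.042926906891656146 wid 0.009753719724870113 0.010822777843463563
yaw -3.279971578875827
```

Confirmed as the smallest: 110 × 66 mm, at (0.594, 0.158), yaw −3.1°.

Call:
{"method": "arm_command", "body": {"translation": [[-0.5,0.9,-0.04],[-0.5,0.9,-0.04],[-0.5,0.9,-0.04]], "rotation": [[0,0.052,0],[0,0.052,0],[0,0.052,0]], "grip": [-1,-1,-1]}}

```text
time_s: 4.85
position: [0.5965, 0.1545, 0.1703]
tcp_rot: [[-0.998, -0.003, -0.058], [0.058, -0.001, -0.998], [0.003, -1.0, 0.001]]
force: [-0.9, -0.6, 0.3]
opening: 1.002
```

Call:
{"method": "arm_command", "body": {"translation": [[0,0.6,0],[0,0.6,0],[0,0.6,0]], "rotation": [[0,0,0],[0,0,0],[0,0,0]], "grip": [-1,-1,-1]}}

```text
time_s: 5.15
position: [0.5956, 0.1558, 0.1258]
tcp_rot: [[-0.998, -0.0, -0.056], [0.056, -0.0, -0.998], [0.0, -1.0, 0.0]]
force: [-0.3, -0.4, -0.3]
opening: 1.001
```

Call:
{"method": "arm_command", "body": {"translation": [[0.02,0.5,-0.026],[0.02,0.92,-0.026],[0.02,0.92,-0.026],[0.02,0.92,-0.026]], "rotation": [[0,0,0],[0,0,0],[0,0,0],[0,0,0]], "grip": [-1,-1,-1,-1]}}

```text
time_s: 5.55
position: [0.5955, 0.1588, 0.0536]
tcp_rot: [[-0.998, 0.003, -0.055], [0.055, 0.0, -0.998], [-0.003, -1.0, -0.0]]
force: [0.1, -0.0, 0.7]
opening: 1.005
```

Call:
{"method": "arm_command", "body": {"translation": [[0,0,0],[0,0,0],[0,0,0],[0,0,0],[0,0,0]], "rotation": [[0,0,0],[0,0,0],[0,0,0],[0,0,0],[0,0,0]], "grip": [0.5,1,1,1,1]}}

```text
time_s: 6.05
position: [0.5941, 0.1588, 0.0513]
tcp_rot: [[-0.998, 0.0, -0.055], [0.055, 0.0, -0.998], [-0.0, -1.0, -0.0]]
force: [0.4, 0.0, -0.3]
opening: 0.632
```

Call:
{"method": "arm_command", "body": {"translation": [[0,0,0],[0,0,0],[0,0,0],[0,0,0],[0,0,0]], "rotation": [[0,0,0],[0,0,0],[0,0,0],[0,0,0],[0,0,0]], "grip": [1,1,1,1,1]}}

```text
time_s: 6.55
position: [0.5939, 0.1588, 0.0508]
tcp_rot: [[-0.998, -0.0, -0.055], [0.055, -0.0, -0.998], [0.0, -1.0, 0.0]]
force: [-0.4, 0.1, -0.5]
opening: 0.176
```

Call:
{"method": "arm_command", "body": {"translation": [[0,0,0],[0,0,0],[0,0,0]], "rotation": [[0,0,0],[0,0,0],[0,0,0]], "grip": [1,1,1]}}

```text
time_s: 6.85
position: [0.5939, 0.1588, 0.0509]
tcp_rot: [[-0.998, -0.0, -0.055], [0.055, -0.0, -0.998], [0.0, -1.0, 0.0]]
force: [0.5, 0.1, -1.4]
opening: 0.133
```

Call:
{"method": "arm_command", "body": {"translation": [[0,-0.2,0],[0,-0.6,0],[0,-1,0],[0,-1,0]], "rotation": [[0,0,0],[0,0,0],[0,0,0],[0,0,0]], "grip": [1,1,1,1]}}

```text
time_s: 7.25
position: [0.5974, 0.1592, 0.1364]
tcp_rot: [[-0.998, 0.011, -0.055], [0.055, 0.001, -0.998], [-0.011, -1.0, -0.002]]
force: [-0.0, 0.5, -1.8]
opening: 0.137
```

Call:
{"method": "arm_command", "body": {"translation": [[0,-0.4,0],[0,-1,0],[0,-1,0],[0,-1,0]], "rotation": [[0,0,0],[0,0,0],[0,0,0],[0,0,0]], "grip": [1,1,1,1]}}

```text
time_s: 7.65
position: [0.594, 0.1588, 0.212]
tcp_rot: [[-0.998, 0.002, -0.055], [0.055, 0.0, -0.998], [-0.002, -1.0, -0.0]]
force: [-1.6, 0.1, -2.1]
opening: 0.133
```

Call:
{"method": "arm_command", "body": {"translation": [[0.1,0,0.4],[0.2,0,1],[0.2,0,1]], "rotation": [[0,-0.129,0],[0,-0.129,0],[0,-0.129,0]], "grip": [1,1,1]}}

```text
time_s: 7.95
position: [0.5704, 0.0754, 0.2084]
tcp_rot: [[-0.997, -0.008, 0.075], [-0.075, -0.002, -0.997], [0.008, -1.0, 0.002]]
force: [0.3, 0.2, -2.2]
opening: 0.137
```

Call:
{"method": "arm_command", "body": {"translation": [[0.12,0,0.44],[0.244,0,0.885]], "rotation": [[0,0,0],[0,0,0]], "grip": [1,1]}}

```text
time_s: 8.15
position: [0.5581, 0.0077, 0.2089]
tcp_rot: [[-0.997, -0.004, 0.081], [-0.081, 0.001, -0.997], [0.004, -1.0, -0.001]]
force: [0.5, -0.3, -1.9]
opening: 0.137
```

Call:
{"method": "arm_command", "body": {"translation": [[0.12,0,0.44],[0.244,0,0.885]], "rotation": [[0,0,0],[0,0,0]], "grip": [1,1]}}

```text
time_s: 8.35
position: [0.5442, -0.0649, 0.2089]
tcp_rot: [[-0.997, -0.004, 0.08], [-0.08, 0.002, -0.997], [0.004, -1.0, -0.002]]
force: [0.1, -0.8, -0.9]
opening: 0.135
```

Call:
{"method": "arm_command", "body": {"translation": [[0.12,0,0.44],[0.244,0,0.885]], "rotation": [[0,0,0],[0,0,0]], "grip": [1,1]}}

```text
time_s: 8.55
position: [0.5305, -0.137, 0.209]
tcp_rot: [[-0.997, -0.004, 0.08], [-0.08, 0.002, -0.997], [0.004, -1.0, -0.003]]
force: [0.5, -0.5, -2.6]
opening: 0.134
```

Call:
{"method": "arm_command", "body": {"translation": [[0.12,0,0.44],[0.244,0,0.885],[0.244,0,0.885],[0.244,0,0.885]], "rotation": [[0,0,0],[0,0,0],[0,0,0],[0,0,0]], "grip": [1,1,1,1]}}

```text
time_s: 8.95
position: [0.5171, -0.2085, 0.2092]
tcp_rot: [[-0.997, -0.003, 0.077], [-0.077, 0.003, -0.997], [0.003, -1.0, -0.003]]
force: [-0.4, 1.3, -2.6]
opening: 0.139
```

```bash
python3 - <<'E'
from h import *
s=bot.read_state(); print(s['time_s'],s['position'],np.round(s['tcp_rot'],4).tolist(),s['force'],s['moment'])
c=cap('side','s4.png'); k=cap('wrist','w4.png')
a=cv2.resize(c['image'][150:300,280:440],None,fx=3.5,fy=3.5,interpolation=cv2.INTER_CUBIC)
cv2.imwrite('pics/s4c.png',a)
E
```

```text
8.95 [ 0.51714992 -0.20852168  0.20916536] [[-0.997, -0.0033, 0.0774], [-0.0774, 0.003, -0.997], [0.0031, -1.0, -0.0032]] [-0.37236928  1.30152522 -2.62843624] [0.05710539 0.03396674 0.04015414]
```

View pics/s4c.png

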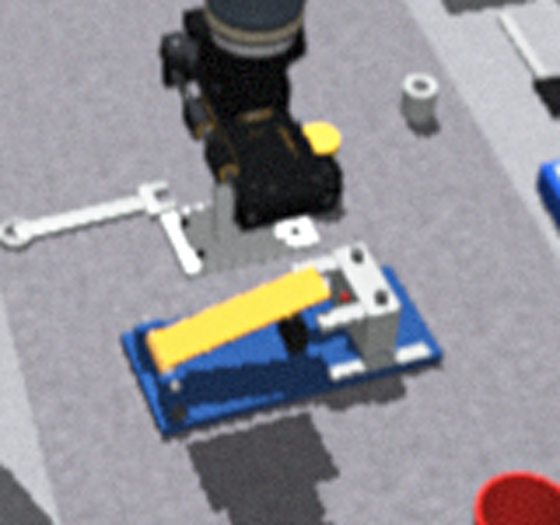

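Bracket is held level above the bed, short of the prongs. Descending.

Call:
{"method": "arm_command", "body": {"translation": [[0,0.4,0],[0,0.8,0],[0,0.94,0],[0,0.94,0]], "rotation": [[0,0,0],[0,0,0],[0,0,0],[0,0,0]], "grip": [1,1,1,1]}}

```text
time_s: 9.45
position: [0.5173, -0.2067, 0.1339]
tcp_rot: [[-0.997, -0.004, 0.081], [-0.081, 0.003, -0.997], [0.004, -1.0, -0.003]]
force: [-0.7, 0.6, -1.8]
opening: 0.137
```

Call:
{"method": "arm_command", "body": {"translation": [[0,0,0],[0,0,0]], "rotation": [[0,0,0],[0,0,0]], "grip": [1,1]}}

```text
time_s: 9.65
position: [0.5195, -0.209, 0.1372]
tcp_rot: [[-0.997, 0.003, 0.08], [-0.08, -0.002, -0.997], [-0.003, -1.0, 0.002]]
force: [-0.1, -0.4, -3.0]
opening: 0.135
```

Call:
{"method": "arm_command", "body": {"translation": [[0,0.05,0],[0,0.1,0],[0,0.15,0],[0,0.2,0],[0,0.2,0]], "rotation": [[0,0,0],[0,0,0],[0,0,0],[0,0,0],[0,0,0]], "grip": [1,1,1,1,1]}}

```text
time_s: 10.15
position: [0.5188, -0.2091, 0.1196]
tcp_rot: [[-0.997, 0.001, 0.079], [-0.079, -0.001, -0.997], [-0.001, -1.0, 0.001]]
force: [0.7, -0.0, 1.0]
opening: 0.138
```

```bash
python3 - <<'E'
from h import *
s=bot.read_state(); print(s['time_s'],s['position'],np.round(s['tcp_rot'],4).tolist(),s['force'],s['moment'])
E
```

```text
10.15 [ 0.5188389  -0.20910795  0.11964911] [[-0.9968, 0.0011, 0.0795], [-0.0795, -0.0006, -0.9968], [-0.001, -1.0, 0.0007]] [ 0.7307818  -0.04184205  1.01233446] [ 0.00752209 -0.30174492 -0.02714435]
```

Call:
{"method": "arm_command", "body": {"translation": [[0,0.04,0],[0,0.08,0],[0,0.12,0],[0,0.16,0],[0,0.16,0]], "rotation": [[0,0,0],[0,0,0],[0,0,0],[0,0,0],[0,0,0]], "grip": [1,1,1,1,1]}}

```text
time_s: 10.65
position: [0.5186, -0.2089, 0.1066]
tcp_rot: [[-0.997, 0.0, 0.08], [-0.08, -0.0, -0.997], [-0.0, -1.0, 0.0]]
force: [1.6, -0.2, 3.2]
opening: 0.139
```

Call:
{"method": "arm_command", "body": {"translation": [[0,0.03,0],[0,0.06,0],[0,0.09,0],[0,0.1,0],[0,0.1,0]], "rotation": [[0,0,0],[0,0,0],[0,0,0],[0,0,0],[0,0,0]], "grip": [1,1,1,1,1]}}

```text
time_s: 11.15
position: [0.5186, -0.2089, 0.0989]
tcp_rot: [[-0.997, 0.001, 0.08], [-0.08, -0.0, -0.997], [-0.001, -1.0, 0.0]]
force: [1.9, -0.2, 2.8]
opening: 0.134
```

```bash
python3 - <<'E'
from h import *
s=bot.read_state(); print(s['time_s'],s['position'],np.round(s['tcp_rot'],4).tolist(),s['force'],s['moment'])
c=cap('side','s5.png')
cv2.imwrite('pics/s5c.png',cv2.resize(c['image'][190:290,300:430],None,fx=4,fy=4,interpolation=cv2.INTER_CUBIC))
E
```

```text
11.15 [ 0.51861204 -0.20885164  0.09894429] [[-0.9968, 0.0005, 0.0797], [-0.0797, -0.0003, -0.9968], [-0.0005, -1.0, 0.0003]] [ 1.90829362 -0.23131301  2.76418451] [ 0.04338301 -0.81271507  0.02160711]
```

View pics/s5c.png

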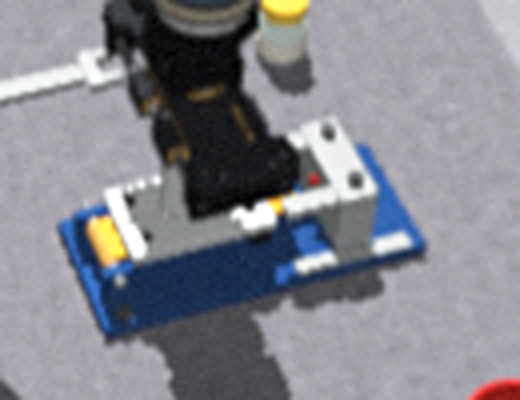

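The bracket has the bed nearly level, with its front just short of the prong tips. Pressing on gently to the stop.

Call:
{"method": "arm_command", "body": {"translation": [[0,0.01,0],[0,0.02,0],[0,0.03,0],[0,0.03,0],[0,0.03,0]], "rotation": [[0,0,0],[0,0,0],[0,0,0],[0,0,0],[0,0,0]], "grip": [1,1,1,1,1]}}

```text
time_s: 11.7
position: [0.5184, -0.2088, 0.0966]
tcp_rot: [[-0.997, 0.0, 0.08], [-0.08, -0.0, -0.997], [-0.0, -1.0, 0.0]]
force: [2.7, 0.7, 3.3]
opening: 0.135
```

```bash
python3 - <<'E'
from h import *
s=bot.read_state(); print(s['time_s'],s['position'],np.round(s['tcp_rot'],4).tolist(),s['force'],s['moment'])
E
```

```text
11.7 [ 0.51843817 -0.20883213  0.09657461] [[-0.9968, 0.0002, 0.0797], [-0.0797, -0.0001, -0.9968], [-0.0002, -1.0, 0.0002]] [2.70485708 0.73250283 3.3463815 ] [-0.00634186 -0.79121833 -0.04915505]
```

Call:
{"method": "arm_command", "body": {"translation": [[0,0.006,0],[0,0.012,0],[0,0.012,0]], "rotation": [[0,0,0],[0,0,0],[0,0,0]], "grip": [1,1,1]}}

```text
time_s: 12.0
position: [0.5185, -0.2088, 0.0959]
tcp_rot: [[-0.997, 0.0, 0.08], [-0.08, -0.0, -0.997], [-0.0, -1.0, 0.0]]
force: [3.0, 0.7, 5.7]
opening: 0.133
```

Call:
{"method": "arm_command", "body": {"translation": [[0,0.006,0],[0,0.012,0],[0,0.012,0]], "rotation": [[0,0,0],[0,0,0],[0,0,0]], "grip": [1,1,1]}}

```text
time_s: 12.3
position: [0.5187, -0.2088, 0.0957]
tcp_rot: [[-0.997, 0.001, 0.08], [-0.08, -0.0, -0.997], [-0.001, -1.0, 0.0]]
force: [1.6, 0.5, 10.6]
opening: 0.131
```

```bash
python3 - <<'E'
from h import *
s=bot.read_state(); print(s['time_s'],s['position'],np.round(s['tcp_rot'],4).tolist(),s['force'],s['moment'])
E
```

```text
12.3 [ 0.51865977 -0.20877751  0.09573025] [[-0.9968, 0.0006, 0.08], [-0.08, -0.0004, -0.9968], [-0.0005, -1.0, 0.0004]] [ 1.59150224  0.52835189 10.62301731] [ 0.15996456 -0.29993901 -0.0961223 ]
```

Level on the stop (TCP z exactly as predicted, about 12.8 N on the bed). Sliding in.

Call:
{"method": "arm_command", "body": {"translation": [[-0.03,0,0],[-0.06,0,0],[-0.09,0,0],[-0.12,0,0],[-0.12,0,0]], "rotation": [[0,0,0],[0,0,0],[0,0,0],[0,0,0],[0,0,0]], "grip": [1,1,1,1,1]}}

```text
time_s: 12.8
position: [0.524, -0.2073, 0.0955]
tcp_rot: [[-0.997, -0.008, 0.081], [-0.082, 0.002, -0.997], [0.008, -1.0, -0.003]]
force: [-7.4, -1.1, 15.3]
opening: 0.139
```

Call:
{"method": "arm_command", "body": {"translation": [[0,-0.008,0],[0,-0.008,0],[0,-0.008,0]], "rotation": [[0,0,0],[0,0,0],[0,0,0]], "grip": [1,1,1]}}

```text
time_s: 13.1
position: [0.5243, -0.2072, 0.0956]
tcp_rot: [[-0.997, -0.008, 0.081], [-0.081, 0.002, -0.997], [0.008, -1.0, -0.003]]
force: [-6.3, -0.3, 11.0]
opening: 0.14
```

```bash
python3 - <<'E'
from h import *
s=bot.read_state(); print(s['time_s'],s['position'],np.round(s['tcp_rot'],4).tolist(),s['force'],s['moment'])
E
```

```text
13.1 [ 0.52429572 -0.20718102  0.09560308] [[-0.9967, -0.0078, 0.0812], [-0.0812, 0.002, -0.9967], [0.0076, -1.0, -0.0026]] [-6.32468537 -0.3421325  10.981516  ] [-0.16698116  0.55048531 -0.11484389]
```

Call:
{"method": "arm_command", "body": {"translation": [[0,-0.005,0],[-0.03,-0.005,0],[-0.06,-0.005,0],[-0.09,-0.005,0],[-0.09,-0.005,0]], "rotation": [[0,0,0],[0,0,0],[0,0,0],[0,0,0],[0,0,0]], "grip": [1,1,1,1,1]}}

```text
time_s: 13.6
position: [0.5313, -0.2062, 0.0957]
tcp_rot: [[-0.997, -0.009, 0.081], [-0.081, 0.003, -0.997], [0.008, -1.0, -0.004]]
force: [-5.8, 0.4, 8.9]
opening: 0.137
```

```bash
python3 - <<'E'
from h import *
s=bot.read_state(); print(s['time_s'],s['position'],np.round(s['tcp_rot'],4).tolist(),s['force'],s['moment'])
E
```

```text
13.6 [ 0.53134574 -0.20618739  0.09566949] [[-0.9967, -0.0085, 0.0812], [-0.0812, 0.0029, -0.9967], [0.0083, -1.0, -0.0035]] [-5.78455217  0.3728579   8.93478289] [-0.06599387  0.49652465 -0.00191627]
```

Call:
{"method": "arm_command", "body": {"translation": [[-0.03,0,0],[-0.06,0,0],[-0.09,0,0],[-0.12,0,0],[-0.12,0,0]], "rotation": [[0,0,0],[0,0,0],[0,0,0],[0,0,0],[0,0,0]], "grip": [1,1,1,1,1]}}

```text
time_s: 14.1
position: [0.5409, -0.2054, 0.0956]
tcp_rot: [[-0.997, -0.009, 0.081], [-0.081, 0.003, -0.997], [0.008, -1.0, -0.004]]
force: [-5.1, -0.0, 10.2]
opening: 0.136
```

```bash
python3 - <<'E'
from h import *
s=bot.read_state(); print(s['time_s'],s['position'],np.round(s['tcp_rot'],4).tolist(),s['force'],s['moment'])
c=cap('side','s6.png'); 
cv2.imwrite('pics/s6c.png',cv2.resize(c['image'][190:290,300:430],None,fx=4,fy=4,interpolation=cv2.INTER_CUBIC))
E
```

```text
14.1 [ 0.54088821 -0.20538219  0.0956424 ] [[-0.9967, -0.0087, 0.0811], [-0.0812, 0.0029, -0.9967], [0.0084, -1.0, -0.0036]] [-5.07190579 -0.01071652 10.18448571] [-0.02581726  0.55892351 -0.00979618]
```

View pics/s6c.png

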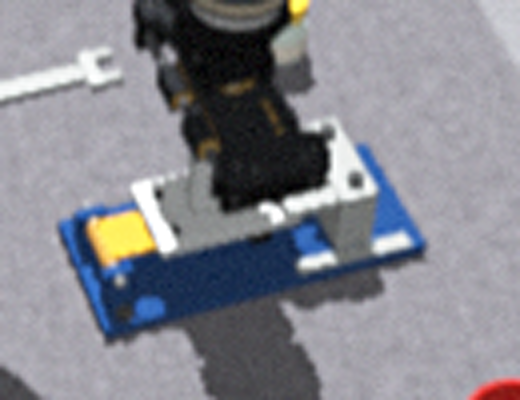

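The flange front is under the prongs. Continuing.

Call:
{"method": "arm_command", "body": {"translation": [[-0.03,-0.003,0],[-0.06,-0.003,0],[-0.09,-0.003,0],[-0.12,-0.003,0],[-0.12,-0.003,0]], "rotation": [[0,0,0],[0,0,0],[0,0,0],[0,0,0],[0,0,0]], "grip": [1,1,1,1,1]}}

```text
time_s: 14.65
position: [0.5506, -0.2047, 0.0957]
tcp_rot: [[-0.997, -0.009, 0.081], [-0.081, 0.003, -0.997], [0.008, -1.0, -0.003]]
force: [-4.1, 1.3, 8.7]
opening: 0.135
```

Call:
{"method": "arm_command", "body": {"translation": [[-0.02,0,0],[-0.04,0,0],[-0.06,0,0],[-0.08,0,0],[-0.08,0,0]], "rotation": [[0,0,0],[0,0,0],[0,0,0],[0,0,0],[0,0,0]], "grip": [1,1,1,1,1]}}

```text
time_s: 15.15
position: [0.5568, -0.2042, 0.0957]
tcp_rot: [[-0.997, -0.009, 0.081], [-0.081, 0.003, -0.997], [0.009, -1.0, -0.004]]
force: [-4.3, -0.2, 8.8]
opening: 0.133
```

Call:
{"method": "arm_command", "body": {"translation": [[-0.015,0,0],[-0.03,0,0],[-0.045,0,0],[-0.06,0,0],[-0.06,0,0]], "rotation": [[0,0,0],[0,0,0],[0,0,0],[0,0,0],[0,0,0]], "grip": [1,1,1,1,1]}}

```text
time_s: 15.65
position: [0.5613, -0.2038, 0.0957]
tcp_rot: [[-0.997, -0.009, 0.081], [-0.081, 0.003, -0.997], [0.009, -1.0, -0.004]]
force: [-5.2, -0.0, 9.4]
opening: 0.135
```

Call:
{"method": "arm_command", "body": {"translation": [[-0.015,0,0],[-0.03,0,0],[-0.03,0,0]], "rotation": [[0,0,0],[0,0,0],[0,0,0]], "grip": [1,1,1]}}

```text
time_s: 15.95
position: [0.5635, -0.2037, 0.0956]
tcp_rot: [[-0.997, -0.01, 0.081], [-0.081, 0.003, -0.997], [0.01, -1.0, -0.004]]
force: [-5.4, -0.2, 8.6]
opening: 0.133
```

Call:
{"method": "arm_command", "body": {"translation": [[-0.015,0,0],[-0.03,0,0],[-0.03,0,0]], "rotation": [[0,0,0],[0,0,0],[0,0,0]], "grip": [1,1,1]}}

```text
time_s: 16.25
position: [0.5657, -0.2035, 0.0956]
tcp_rot: [[-0.997, -0.01, 0.081], [-0.081, 0.003, -0.997], [0.01, -1.0, -0.004]]
force: [-5.9, -0.4, 9.3]
opening: 0.137
```

Call:
{"method": "arm_command", "body": {"translation": [[-0.01,0,0],[-0.02,0,0],[-0.02,0,0]], "rotation": [[0,0,0],[0,0,0],[0,0,0]], "grip": [1,1,1]}}

```text
time_s: 16.55
position: [0.567, -0.2033, 0.0956]
tcp_rot: [[-0.997, -0.011, 0.081], [-0.081, 0.003, -0.997], [0.011, -1.0, -0.004]]
force: [-6.2, -0.7, 10.1]
opening: 0.133
```

Call:
{"method": "arm_command", "body": {"translation": [[-0.01,0,0],[-0.02,0,0],[-0.02,0,0]], "rotation": [[0,0,0],[0,0,0],[0,0,0]], "grip": [1,1,1]}}

```text
time_s: 16.85
position: [0.5671, -0.2033, 0.0957]
tcp_rot: [[-0.997, -0.014, 0.082], [-0.082, 0.003, -0.997], [0.014, -1.0, -0.004]]
force: [-9.0, -1.8, 11.8]
opening: 0.138
```

```bash
python3 - <<'E'
from h import *
s=bot.read_state(); print(s['time_s'],s['position'],np.round(s['tcp_rot'],4).tolist(),s['force'],s['moment'])
E
```

```text
16.85 [ 0.56713289 -0.20326868  0.09572268] [[-0.9966, -0.0143, 0.0817], [-0.0818, 0.0032, -0.9966], [0.014, -0.9999, -0.0043]] [-9.03668739 -1.79158041 11.83639936] [-0.32808825  1.44736013 -0.08373401]
```

Stopped at the wall (x force rose to 9 N, wall ≈ jig x 59, matching the camera fit). Relieving the press, then letting the lip take over.

Call:
{"method": "arm_command", "body": {"translation": [[0.01,-0.01,0],[0.02,-0.02,0],[0.02,-0.02,0]], "rotation": [[0,0,0],[0,0,0],[0,0,0]], "grip": [1,1,1]}}

```text
time_s: 17.15
position: [0.567, -0.2033, 0.0962]
tcp_rot: [[-0.997, -0.011, 0.081], [-0.081, 0.003, -0.997], [0.011, -1.0, -0.004]]
force: [-7.0, -1.0, 5.4]
opening: 0.136
```

Call:
{"method": "arm_command", "body": {"translation": [[0,-0.01,0],[0,-0.02,0],[0,-0.02,0]], "rotation": [[0,0,0],[0,0,0],[0,0,0]], "grip": [1,1,1]}}

```text
time_s: 17.45
position: [0.5671, -0.2032, 0.0972]
tcp_rot: [[-0.997, -0.011, 0.081], [-0.081, 0.003, -0.997], [0.011, -1.0, -0.004]]
force: [-6.0, -1.5, 0.6]
opening: 0.136
```

```bash
python3 - <<'E'
from h import *
s=bot.read_state(); print(s['time_s'],s['position'],np.round(s['tcp_rot'],4).tolist(),s['force'],s['moment'])
E
```

```text
17.45 [ 0.56707246 -0.20324614  0.09723978] [[-0.9967, -0.0113, 0.081], [-0.081, 0.0035, -0.9967], [0.011, -0.9999, -0.0044]] [-5.970854   -1.53774759  0.57960166] [-0.37690848  1.17947738 -0.05071477]
```

Call:
{"method": "arm_command", "body": {"translation": [[0.01,-0.003,0],[0.02,-0.005,0],[0.02,-0.005,0]], "rotation": [[0,0,0],[0,0,0],[0,0,0]], "grip": [1,1,1]}}

```text
time_s: 17.75
position: [0.5669, -0.2032, 0.0978]
tcp_rot: [[-0.997, -0.008, 0.081], [-0.081, 0.003, -0.997], [0.008, -1.0, -0.004]]
force: [-5.3, 0.0, -3.4]
opening: 0.138
```

Call:
{"method": "arm_command", "body": {"translation": [[0,0,0],[0,0,0],[0,0,0],[0,0,0],[0,0,0]], "rotation": [[0,0,0],[0,0,0],[0,0,0],[0,0,0],[0,0,0]], "grip": [0.5,0.5,0.4,0.3,0.3]}}

```text
time_s: 18.25
position: [0.5708, -0.2047, 0.0998]
tcp_rot: [[-0.997, 0.001, 0.08], [-0.08, -0.0, -0.997], [-0.001, -1.0, 0.001]]
force: [0.1, 0.1, -0.5]
opening: 0.338
```

```bash
python3 - <<'E'
from h import *
s=bot.read_state(); print(s['time_s'],s['position'],np.round(s['tcp_rot'],4).tolist(),s['force'],s['moment'],s['opening'])
E
```

```text
18.25 [ 0.57075138 -0.20471778  0.09980078] [[-0.9968, 0.0012, 0.0798], [-0.0798, -0.0005, -0.9968], [-0.0012, -1.0, 0.0006]] [ 0.09605603  0.12970525 -0.47686473] [ 0.00104217 -0.00701821  0.00716176] 0.33849136823416737
```

Call:
{"method": "arm_command", "body": {"translation": [[0,-0.3,0],[0,-0.7,0],[0,-1,0],[0,-1,0]], "rotation": [[0,0,0],[0,0,0],[0,0,0],[0,0,0]], "grip": [0.3,0.3,0.3,0.3]}}

```text
time_s: 18.65
position: [0.5727, -0.2059, 0.1834]
tcp_rot: [[-0.997, 0.008, 0.08], [-0.08, -0.004, -0.997], [-0.007, -1.0, 0.005]]
force: [0.7, 0.4, -0.1]
opening: 0.353
```

Call:
{"method": "arm_command", "body": {"translation": [[0,-0.5,0],[0,-1,0],[0,-1,0]], "rotation": [[0,0,0],[0,0,0],[0,0,0]], "grip": [0.3,0.3,0.3]}}

```text
time_s: 18.95
position: [0.5732, -0.2061, 0.2646]
tcp_rot: [[-0.997, 0.01, 0.08], [-0.08, -0.006, -0.997], [-0.01, -1.0, 0.006]]
force: [-0.1, -1.2, -0.1]
opening: 0.353
```

Call:
{"method": "arm_command", "body": {"translation": [[0,-0.5,0],[0,-1,0],[0,-1,0],[0,-1,0]], "rotation": [[0,0,0],[0,0,0],[0,0,0],[0,0,0]], "grip": [0.3,0.3,0.3,0.3]}}

```text
time_s: 19.35
position: [0.5702, -0.2045, 0.3392]
tcp_rot: [[-0.997, 0.0, 0.08], [-0.08, -0.0, -0.997], [-0.0, -1.0, 0.0]]
force: [-0.2, -0.3, -0.4]
opening: 0.352
```

```bash
python3 - <<'E'
from h import *
s=bot.read_state(); print(s['time_s'],s['position'],s['force'])
k=cap('side','s7.png')['image'][180:300,290:440]; c=cap('wrist','w7.png'); 
r=models.spot_point('wrist','bracket')[:1]
for q in r: 
    p=np.array(q['point'])*[640,400]; P=onz(c,p,.045,s); a=np.radians(4.58); d=P[:2]-[.5632,-.2052]; print(q['conf'],P.round(4),'jig', d@[np.cos(a),np.sin(a)], d@[-np.sin(a),np.cos(a)])
w=c['image'][40:280,240:390]
A=cv2.resize(k,(500,400),interpolation=cv2.INTER_CUBIC);B=cv2.resize(w,(250,400),interpolation=cv2.INTER_CUBIC)
cv2.imwrite('pics/f.png',np.hstack([A,B]))
E
```

```text
19.35 [ 0.57016656 -0.2045317   0.33919596] [-0.16008089 -0.32322776 -0.40938502]
0.77 [ 0.566  -0.2066  0.045 ] jig 0.0026262639114291537 -0.0016553696032786658
```

View pics/f.png

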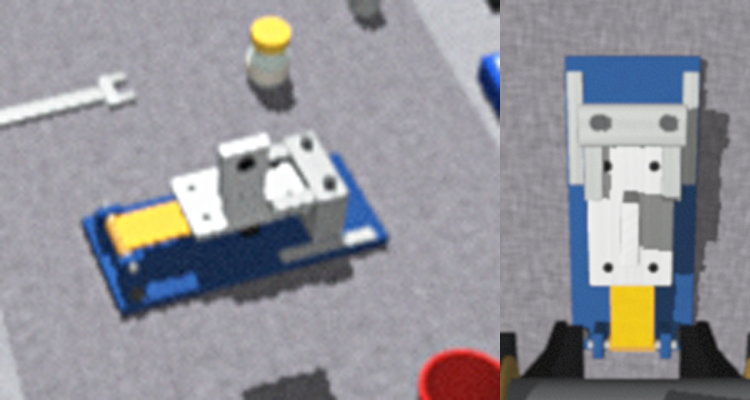

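The bracket is home under the prongs (rear flange edge at row 285 of the right panel) and the bed is level. Quick check of that edge, then hand in.

```bash
python3 - <<'E'
from h import *
s=bot.read_state(); c=cap('wrist'); a=np.radians(4.58)
P=[]
for p in ((292.8,211),(343.2,210.5)):
    d=onz(c,p,.0555,s)[:2]-[.5632,-.2052]; P.append([d@[np.cos(a),np.sin(a)], d@[-np.sin(a),np.cos(a)]])
print(np.round(P,4), 'expected x -0.051')
if abs(np.mean(P,0)[0]+.051)<.004: print(bot.hand_in())
E
```

```text
[[-0.053   0.0356]
 [-0.0521 -0.0319]] expected x -0.051
the job is handed in; nothing more can be done
None
```

I loaded the smallest bracket (measured at about 109 × 65 mm) into the jig and handed the job in at about 19.5 s; no verdict was reported.

- **Loading:** The bracket pushed the bed down to its hard stop with about 13 N. I then slid it under the prongs until the force along the slide jumped to 9 N. That puts the wall at jig x ≈ 59 mm, the same as the camera measurement. I eased the pressure off, opened the gripper and lifted clear.
- **Forces:** The highest jig load I worked out was about 19 N, from the readings at the end of each move. Peaks within a move were not read.
- **Last checks:** The pictures show the bed level and the flange under both prongs. The gripper is well clear, and no nearby bench item looks moved.
- **Disagreement:** The flange's rear edge measured −52 to −53 mm in jig x, where −51 mm was expected. The network put the bracket's centre at x = 2.6 mm against 4 mm by feel, and 1.7 mm off the middle line. Both x differences are within the roughly 2 mm camera accuracy.
- **Not checked:** The pin's depth was not measured directly. It follows from the contact with the wall.

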